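# Clamp a junction box in the drilling fixture

### The job

Swing the arm of the drilling fixture shut over the junction box until it meets its stop, then turn the knurled thumbscrew clockwise until its foot seats on the box and the screw grows firm. Once you feel it seat, snug it up a little, by less than a twelfth of a turn, without overtightening, and let go; the box stays in its nest and the other things on the bench stay where they are.

Things in the scene. Friction and masses are not known exactly. Their poses are not given: they have to be found in the camera images.
- nest: blue base plate of the fixture, 165 x 110 x 12 mm, bolted down. Origin: on the bench surface under the centre of the nest (four low steel stops that locate the junction box). The plate reaches 55 mm to its own -x, 110 mm to +x, 55 mm to each y side. The vertical pivot axis of the swing arm stands 85 mm along its +x, on a post 70 mm tall
- junction_box: grey octagonal junction box, 65 x 65 x 38 mm, loose, lying flat side up in the nest on the base plate (its top 50 mm above the bench). Origin: centre of its underside
- swing_arm (a joint): angle of the steel swing arm about its pivot, rad: 0 = shut, at its stop, pointing along the nest's -x with the screw over the box; positive = open, counter-clockwise from above; starts 0.75 to 1.1. A bar 26 mm wide, 72 to 88 mm above the bench, 150 mm from pivot axis to nose; friction 0.35 N m, stays where it is left
- red_pin (a point): grip point on the red upright pin at the nose of the arm, for swinging it. The pin is 14 mm thick and stands 40 mm up from the bar, to 128 mm above the bench; this point is on its axis, 110 mm above the bench, 140 mm from the pivot axis and 55 mm from the screw axis
- thumbscrew (a joint): angle of the thumbscrew, rad, growing clockwise seen from above (tightening); starts 0 to 0.4, travel ends at 0 and 5.5. It runs free against a constant friction of 0.20 N m (at rest its share of a torque reading may have either sign) and holds where it is left. The knob stays at its height as it turns; the foot below the arm goes down 20 mm a turn (3.2 mm per rad)
- knob_grip (a point): centre of the knurled steel knob of the thumbscrew: a disc 36 mm in diameter, 24 mm tall, axis vertical, 85 mm from the arm's pivot axis, centre 120 mm above the bench, with 20 mm free between its underside and the bar round an 18 mm shank. How far the foot under the arm stands out is set by a lock nut, differs each time, and shows in no reading
- clamp_point (a point): point of the nest 50 mm above the bench where the screw's sprung foot (26 mm round) seats on the box. With the arm shut the foot starts 1.7 to 11 mm above it: 0.5 to 3.5 rad of turning. From there each rad adds about 67 N and 0.21 N m of knob torque. Well clamped: 10 to 47 N, 0.15 to 0.7 rad after seating, 0.04 to 0.15 N m over the free torque; over 60 N is overtightened
- nut_cup: grey metal cup of nuts, 72 mm across and 62 mm tall, a bystander. Origin: centre of its underside
- carton: orange and white parts carton, 76 x 53 x 62 mm, a bystander. Origin: centre of its underside
- conduit_body: grey cast conduit body, 36 x 130 x 39 mm, a bystander. Origin: centre of its underside
- cover_plate: grey box cover plate, 104 x 66 x 10 mm, a bystander. Origin: centre of its underside
Things that resemble listed ones, but are neither listed nor needed, are in the scene too. Leave any green or turquoise look-alike of the junction_box alone.

How it is judged:
By the outcome, as a careful person would: the job done as asked, in the order asked, and still so for the second after the job is handed in, with the robot touching nothing.
It also fails if it takes over 69 s, if anything falls off the work surface, if the arm or the gripper's body presses on something with over 40 N, if the wrist force passes 120 N, or if a joint passes its speed limit or range.

### The arm

A 7-joint arm with a two-finger parallel gripper is mounted at the origin on a cart in front of the work surface, level with it; the furniture and walls round the work are solid. World frame = base frame: x ahead of the robot, y to its left, z up, the work surface at z = 0. Lengths are in m, angles in rad, forces in N, time in s.
With the tool pointing down it reaches from about 0.425 to 0.875 m from the base axis. Payload 4.7 kg.
Tool frame: the origin (TCP) lies on the centre line of the jaws, within the pads' length; the fingertips stand 8 mm ahead of it and the grasp point (between the pads) lies 11 mm behind it; z points along the fingers, y is the direction in which the jaws open and shut (so a half turn about z gives the same grasp; the last joint's range is limited). The gripper opens to 87 mm and grips with 3 to 60 N. Pads are 19 mm wide; open, the fingers measure 117 mm over their backs; the gripper's body (75 mm by 190 mm) begins 51 mm behind the grasp point.
Start: joints at [1.303, 0.321, -0.07, 1.45, 0.023, 1.371, -0.057], TCP at [0.181, -0.624, 0.231] pointing down, gripper open.
Joint ranges: [-2.86, 2.86], [-0.3, 2.09], [-1.38, 1.24], [0.06, 2.45], [-1.56, 4.7], [0.09, 2.05], [-2.69, 2.69]. Speed limits (rad/s): [2.57, 2.57, 3.14, 3.14, 3.14, 3.14, 3.14].

### API

Orientations are given as a rotation vector (axis times angle).
In Python, from bench import status, optics, order gives the robot as it stands.
- The arm moves only by the tool step_arm, never from a script. Its argument "rows" is a list of rows, each a list of 3 entries, a list of its own where there are three numbers: the turn, a rotation vector about the tool's x, y, z in degrees, then the shift along the tool's x, y, z in mm, then the finger opening in mm, from 0 to 87. A call has 1 to 12 rows; each row shifts and turns the pose as measured when the row begins, along the tool's axes as they then stand; what a row does not reach is not made up. A row lasts 1/12 s, in which the tool goes at most 41.7 mm and 7.16 degrees, less where a joint would pass 70% of its speed; a pose out of reach is approached as far as the arm can. A call is refused whole if a number of a shift passes 41.7 or a number of a turn 7.16, either way. A call with a gripper value outside its range is refused whole. The fingers move at their own pace and stop on an object; "grip_force" is the grip in N (left out, the last holds). Time passes only in rows, so rows that do not move let the fingers close. It gives the time, the measured TCP pose, the force and the opening at its end, in the units of the state.
- status.get_state(): the state, without advancing time (a new reading comes with each control period).
- optics.get_image(name): name is "scene" or "side" or "wrist"; returns a dict with "frame" (400x640x3 uint8, red, green, blue), "range_z" (400x640 float32, m along the optical axis (not along the pixel's ray), 0 where there is no reading), "K" (3x3 intrinsics, pixels), "R" (3x3) and "t" (3): a world point X has camera coordinates R X + t. Camera axes: x right, y down, z forward; pixel columns grow to the right and rows downward; lengths in m; the calibration is good to about 2 mm. The wrist camera is an equidistant fisheye: a pixel r from the principal point sees the ray r / f radians off the axis. A picture is of the moment at which its call begins.
- order.close_job(): hands the job in, once; it reports no verdict.
The state is a dict: "time": time; "joint_positions": joint angles; "qd": joint speeds; "joint_torque": joint torques, N m; "position": TCP position; "tool_rot": TCP orientation; "ft_force": force on the tool from outside, world axes, zero at the start; "torque": the same for the moment, N m; "grip_width": opening from 0.0 (shut) to 1.0 (fully open).
Only numpy, scipy, OpenCV 4.12 (cv2) and the standard library are available. Lean on these libraries where they do the work, as an engineer would, in place of code of your own. Each camera call takes 0.05 s, during which the arm holds its last target.

## Working session

There is one attempt and no reset: what is moved stays moved. The work goes in short steps, Python scripts to look and compute and a tool call to move; the robot and the scene stay as the last step left them, time stands still between calls to the robot, and variables do not carry over. Pictures are saved under pics/ and viewed, and the job is handed in when it is done.

Besides the shell and the picture viewer there is one more tool, called as a command line: name --argument value ..., lists and objects as JSON in quotes. step_arm: Moves the arm, as the interface text tells. Its arguments: {"type":"object","properties":{"rows":{"type":"array"},"grip_force":{"type":"number"}},"required":["rows"]}

```bash
mkdir -p pics; ls; cat > h.py <<'E'
import numpy as np, cv2
from bench import status, optics, order
from scipy.spatial.transform import Rotation as Ro
def pt(im,u,v,z=None):
    K=im["K"];R=np.array(im["R"]);t=np.array(im["t"])
    ray=np.array([(u-K[0][2])/K[0][0],(v-K[1][2])/K[1][1],1.])
    c=-R.T@t; d=R.T@ray
    if z is None: s=im["range_z"][int(v),int(u)]
    else: s=(z-c[2])/d[2]
    return c+s*d
def save(n,f): cv2.imwrite("pics/"+n,cv2.cvtColor(f,cv2.COLOR_RGB2BGR))
E
python3 - <<'E'
from h import *
s=status.get_state();print(s)
for n in("scene","side","wrist"):
    im=optics.get_image(n);save(n+"0.png",im["frame"]);np.save(n+"0.npy",im,allow_pickle=True);print(n,im["K"],im["R"],im["t"])
E
```

```text
pics
{'time': 0.0, 'joint_positions': array([ 1.30311738,  0.32181857, -0.07012595,  1.45170174,  0.02262221,
        1.37079122, -0.05694305]), 'qd': array([ 0.00082141,  0.00054095, -0.000748  , -0.00015002,  0.00057819,
       -0.00066183,  0.00040859]), 'joint_torque': array([-7.49769561e-05, -4.91301441e+01, -4.04291181e-01, -3.12529814e+01,
       -6.39837189e-02,  4.36585851e-02,  1.98007524e-04]), 'position': array([ 0.18055874, -0.62384608,  0.22945128]), 'tool_rot': array([-3.10858232e+00, -4.40937784e-01,  5.93536871e-04]), 'ft_force': array([-0.45242362, -0.56050322,  0.70800395]), 'torque': array([-0.00480784, -0.04595923,  0.01080344]), 'grip_width': 1.0024865051448413}
scene [[518.88856696   0.         318.27462612]
 [  0.         518.88856696 187.80085759]
 [  0.           0.           1.        ]] [[-0.88369255 -0.4678739  -0.01347177]
 [-0.33409315  0.65065075 -0.68193502]
 [ 0.32782501 -0.59812007 -0.73128868]] [0.44742438 0.21390117 1.42849702]
side [[372.46329213   0.         314.60373349]
 [  0.         372.46329213 187.22437793]
 [  0.           0.           1.        ]] [[-0.93358417 -0.35801334  0.0157177 ]
 [-0.19499817  0.47071614 -0.86046617]
 [ 0.30065979 -0.80638252 -0.50926508]] [0.49694517 0.1942845  0.99417148]
wrist [[309.70691629   0.         319.90634698]
 [  0.         309.70691629 194.44898331]
 [  0.           0.           1.        ]] [[ 0.2769652  -0.96087731 -0.00225329]
 [-0.92043608 -0.26598007  0.28644726]
 [-0.27584001 -0.07726191 -0.95809336]] [-0.6476129  -0.03406021  0.39260797]
```

View pics/scene0.png

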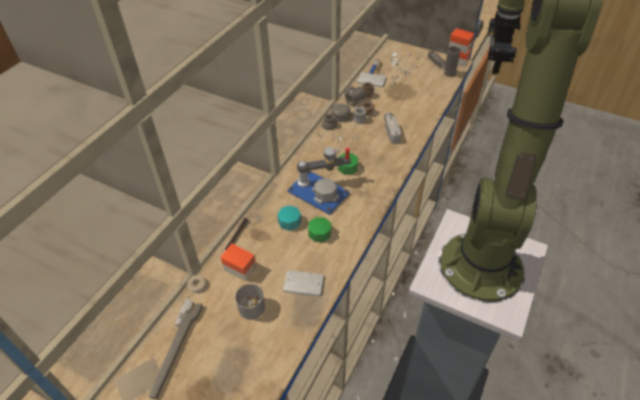

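View pics/side0.png

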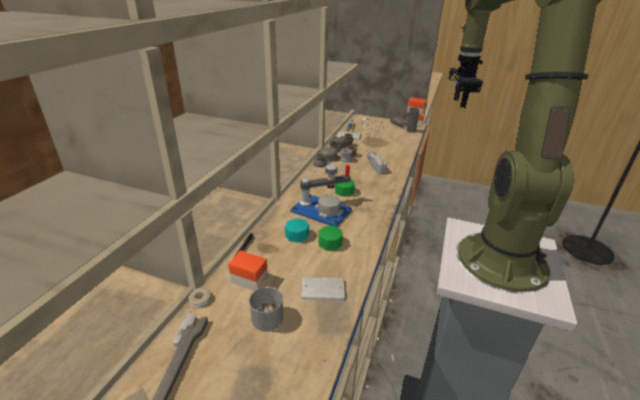

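View pics/wrist0.png

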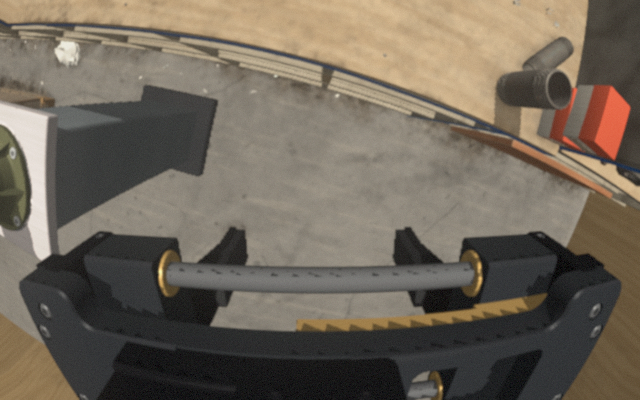

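```bash
python3 - <<'E'
from h import *
for n,b in (("scene",(270,120,380,220)),("side",(270,140,380,240))):
    im=np.load(n+"0.npy",allow_pickle=True).item()
    x0,y0,x1,y1=b;c=cv2.resize(im["frame"][y0:y1,x0:x1],None,fx=7,fy=6,interpolation=cv2.INTER_CUBIC) if 0 else cv2.resize(im["frame"][y0:y1,x0:x1],None,fx=6,fy=6,interpolation=cv2.INTER_CUBIC)
    save(n+"c0.png",c)
im=np.load("scene0.npy",allow_pickle=True).item()
for p in [(348,164),(325,187),(320,229),(289,217),(303,168),(331,153),(348,152),(250,300),(303,283),(238,260),(393,127)]: print(p,pt(im,*p).round(3))
im=np.load("side0.npy",allow_pickle=True).item()
print()
for p in [(330,205),(331,236),(305,186),(331,172),(348,172),(344,187)]: print(p,pt(im,*p).round(3))
E
```

```text
(348, 164) [ 0.484 -0.161  0.035]
(325, 187) [ 0.496 -0.025  0.051]
(320, 229) [0.439 0.116 0.038]
(289, 217) [0.541 0.115 0.034]
(303, 168) [ 0.574 -0.033  0.089]
(331, 153) [ 0.51  -0.093  0.128]
(348, 152) [ 0.47  -0.127  0.121]
(250, 300) [0.494 0.397 0.028]
(303, 283) [0.404 0.28  0.01 ]
(238, 260) [0.574 0.325 0.062]
(393, 127) [ 0.423 -0.387  0.041]

(330, 205) [ 0.487 -0.008  0.049]
(331, 236) [0.439 0.121 0.039]
(305, 186) [ 0.576 -0.028  0.084]
(331, 172) [ 0.511 -0.081  0.121]
(348, 172) [ 0.469 -0.126  0.107]
(344, 187) [ 0.484 -0.147  0.037]
```

View pics/scenec0.png

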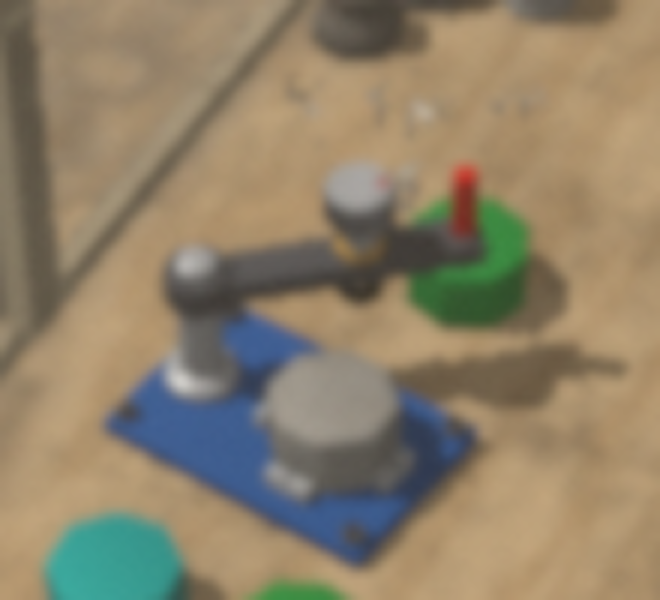

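View pics/sidec0.png

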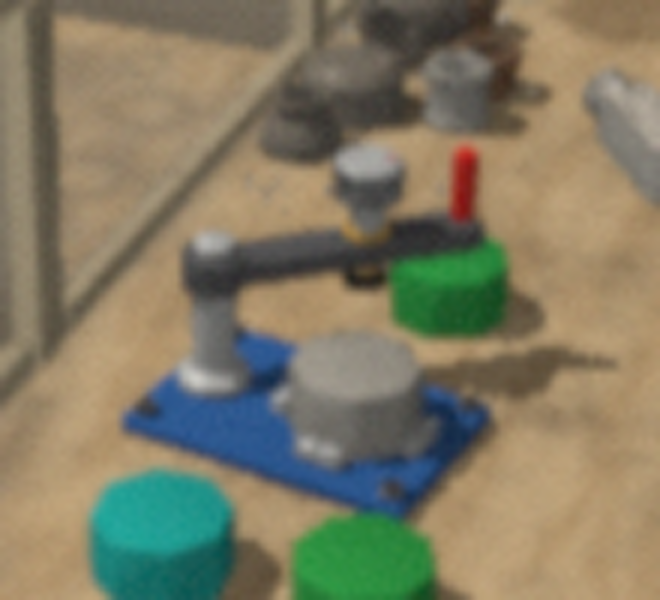

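```bash
python3 - <<'E'
from h import *
for n in("scene","side"):
    im=np.load(n+"0.npy",allow_pickle=True).item()
    f=im["frame"].astype(int)
    R,t,K=np.array(im["R"]),np.array(im["t"]),im["K"]
    def cloud(m):
        v,u=np.nonzero(m&(im["range_z"]>0)); z=im["range_z"][v,u]
        c=np.c_[(u-K[0][2])/K[0][0]*z,(v-K[1][2])/K[1][1]*z,z]
        return (c-t)@R, np.c_[u,v]
    m=(f[...,2]>f[...,0]+30)&(f[...,2]>f[...,1]+15)&(f[...,2]>70)
    m[:150]=0;m[230:]=0;m[:,:270]=0;m[:,370:]=0
    m=m.astype(bool)
    # rays to z=.012
    v,u=np.nonzero(m); P=np.array([pt(im,a,b,.012) for a,b in zip(u,v)])
    r=cv2.minAreaRect((P[:,:2]*1000).astype(np.float32)); print(n,r,cv2.boxPoints(r).round(1).tolist(),len(P))
    red=(f[...,0]>130)&(f[...,1]<70)&(f[...,2]<70)
    red[:140]=0;red[185:]=0;red[:,:335]=0;red[:,360:]=0
    X,uv=cloud(red); print("red",uv.min(0),uv.max(0),uv.mean(0),np.median(X,0)); 
    top=uv[:,1].min(); 
    uu=uv[:,0].mean()
    print("pin top",pt(im,uv[uv[:,1]<=top+1][:,0].mean(),top+1,.128),"mid",pt(im,uv[:,0].mean(),uv[:,1].mean(),.11))
    # knob & box points
    full=np.zeros(m.shape,bool);full[140:230,270:375]=1
    X,uv=cloud(full)
    for lo,hi,nm in((.046,.054,"box"),(.124,.137,"knob top"),(.08,.095,"bar")):
        k=(X[:,2]>lo)&(X[:,2]<hi); print(nm,k.sum(),X[k].mean(0).round(4), uv[k].mean(0).round(1),X[k].min(0).round(3),X[k].max(0).round(3))
E
```

```text
scene ((524.723388671875, -32.276329040527344), (109.5570068359375, 162.31411743164062), 82.10028076171875) [[436.79998779296875, -75.4000015258789], [597.5999755859375, -97.69999694824219], [612.5999755859375, 10.800000190734863], [451.8999938964844, 33.099998474121094]] 651
red [346 149] [348 152] [347.         150.57142857] [ 0.47432633 -0.12893831  0.12320024]
pin top [ 0.472521   -0.12729604  0.128     ] mid [ 0.48029923 -0.1422352   0.11      ]
box 263 [ 0.5147 -0.0313  0.0493] [320.6 184. ] [ 0.466 -0.067  0.046] [0.695 0.002 0.054]
knob top 135 [ 0.5458 -0.0903  0.1297] [320.2 149.5] [ 0.469 -0.144  0.124] [ 0.69  -0.033  0.137]
bar 377 [ 0.5444 -0.0804  0.0868] [319.2 161.9] [ 0.462 -0.143  0.08 ] [ 0.694 -0.024  0.095]
side ((523.223388671875, -29.34576416015625), (115.52742004394531, 163.59959411621094), 81.6038818359375) [[433.8999938964844, -74.5], [595.7000122070312, -98.4000015258789], [612.5999755859375, 15.899999618530273], [450.70001220703125, 39.70000076293945]] 568
red [345 165] [348 175] [346.54166667 169.70833333] [ 0.47493057 -0.12971245  0.11208411]
pin top [ 0.47249853 -0.12487086  0.128     ] mid [ 0.47605476 -0.13321242  0.11      ]
box 238 [ 0.523  -0.0375  0.0485] [322.2 198.2] [ 0.466 -0.485  0.046] [0.704 0.002 0.054]
knob top 106 [ 0.5676 -0.0806  0.1294] [314.  166.2] [ 0.47  -0.139  0.124] [ 0.7   -0.031  0.137]
bar 322 [ 0.5521 -0.0746  0.0863] [317.6 180. ] [ 0.462 -0.139  0.08 ] [ 0.703 -0.025  0.095]
```

```bash
python3 - <<'E'
from h import *
for n in("scene","side"):
    im=np.load(n+"0.npy",allow_pickle=True).item()
    R,t,K=np.array(im["R"]),np.array(im["t"]),im["K"]
    v,u=np.nonzero(im["range_z"]>0); z=im["range_z"][v,u]
    c=np.c_[(u-K[0][2])/K[0][0]*z,(v-K[1][2])/K[1][1]*z,z]
    X=(c-t)@R
    k=(X[:,0]>.25)&(X[:,0]<1.1)&(abs(X[:,1])<.9)&(X[:,2]>.14)&(X[:,2]<1.3)
    Y=X[k]
    H,xe,ye=np.histogram2d(Y[:,0],Y[:,1],bins=[np.arange(.25,1.11,.05),np.arange(-.9,.91,.1)])
    print(n);
    for a,r in zip(xe,H): print(round(a,2),r.astype(int))
    k2=k&(X[:,0]<.72); print(X[k2].min(0),X[k2].max(0))
s=status.get_state();print(Ro.from_rotvec(s["tool_rot"]).as_matrix().round(3))
E
```

```text
scene
0.25 [0 0 0 0 0 0 0 0 0 0 0 0 0 0 0 0 0 0]
0.3 [0 0 0 0 0 0 0 0 0 0 0 0 0 0 0 0 0 0]
0.35 [0 0 0 0 0 0 0 0 0 0 0 0 0 0 0 0 0 0]
0.4 [0 0 0 0 0 0 0 0 0 0 0 0 0 0 0 0 0 0]
0.45 [0 0 0 0 0 0 0 0 0 0 0 0 0 0 0 0 0 0]
0.5 [0 0 0 0 0 0 0 0 0 0 0 0 0 0 0 0 0 0]
0.55 [0 0 0 0 0 0 0 0 0 0 0 0 0 0 0 0 0 0]
0.6 [0 0 0 0 0 0 0 0 0 0 0 0 0 0 0 0 0 0]
0.65 [  27  155  176  190  698  245  275  353 2110  966 1111 1292 5450 2056
 2147 2570 1577 2128]
0.7 [   0  130  181   45  713  261  289  220 1469  862 1013 1167 2917 1625
 1931 1879  979  389]
0.75 [   0   67   31    0  615  260  236   21 1138  852  971  956 2637 1545
 1824 1265  814   22]
0.8 [   0    0    0    0  572  241   60    0  793  798  931  487 2164 1472
 1594  893  646    0]
0.85 [   0    0    0    0  491  116    0    0  547  677  867   82 1756 1409
 1147  861  286    0]
0.9 [   0    0    0    0  304    3    0    0  359  565  553    0 1419 1320
  769  716    9    0]
0.95 [   0    0    0    0   22    0    0    0  164  398  177    0 1047  955
  558  324    0    0]
1.0 [  0   0   0   0   0   0   0   0   0   6   0   0 222 349   0   0   
[... 736 characters left out ...]
39
 1220 1152    0    0]
0.8 [   3    0    0    0  906   38    0    0 1444  308  370   54 2778  958
  997  575    0    0]
0.85 [   0    0    0    0  498    0    0    0 1317  289  183    0 2434  832
  886  149    0    0]
0.9 [   0    0    0    0    2    0    0    0 1165  256   17    0 2154  701
  650    0    0    0]
0.95 [   0    0    0    0    0    0    0    0 1158  149    0    0 1947  890
  363    0    0    0]
1.0 [   0    0    0    0    0    0    0    0  618  248    0    0  596 4222
  286    0    0    0]
1.05 [0 0 0 0 0 0 0 0 0 0 0 0 0 0 0 0 0 0]
[ 0.67127462 -0.89985924  0.14019044] [0.71999268 0.75420133 0.61826517]
[[ 0.961  0.278 -0.   ]
 [ 0.278 -0.961  0.001]
 [-0.    -0.001 -1.   ]]
```

step_arm --rows '[[[0,0,0],[29,-27,0],87],[[0,0,0],[29,-27,0],87],[[0,0,0],[29,-27,0],87],[[0,0,0],[29,-27,0],87],[[0,0,0],[29,-27,0],87],[[0,0,0],[29,-27,0],60],[[0,0,0],[29,-27,0],50],[[0,0,0],[29,-27,0],40],[[0,0,0],[29,-27,0],40],[[0,0,0],[29,-27,0],40],[[0,0,0],[29,-27,0],40],[[0,0,0],[29,-27,0],40]]' --grip_force 20

```text
time: 1.15
position: [0.4267, -0.2073, 0.2227]
tool_rot: [-3.113, -0.407, 0.014]
ft_force: [0.5, -0.6, -0.7]
grip_width: 0.557
```

```bash
cat >> h.py <<'E'
def to(x,y,z,s=None):
    s=s or status.get_state(); M=Ro.from_rotvec(s["tool_rot"]).as_matrix()
    d=np.array([x,y,z])-s["position"]
    print("t%.2f"%s["time"],"pos",s["position"].round(4),"yaw_y %.1f"%np.degrees(np.arctan2(M[1,1],M[0,1])),"tilt",M[:,2].round(3),"q",s["joint_positions"].round(3),"w %.3f"%s["grip_width"],"F",s["ft_force"].round(2),"T",s["torque"].round(3))
    print("tool shift mm",(M.T@d*1000).round(1))
E
python3 -c "
from h import *
to(.473,-.128,.235)"
```

```text
t1.15 pos [ 0.4267 -0.2073  0.2227] yaw_y -75.1 tilt [-0.009  0.001 -1.   ] q [ 0.866 -0.027 -0.46   1.859 -0.01   1.315 -0.902] w 0.557 F [ 0.51 -0.58 -0.66] T [-0.021 -0.064  0.038]
tool shift mm [ 65.  -64.8 -12.7]
```

step_arm --rows '[[[0,0,0],[23,-23,-4],40],[[0,0,0],[22,-22,-4],40],[[0,0,0],[15,-14,-4],40],[[0,0,0],[6,-6,0],40],[[0,0,0],[0,0,0],40]]'

```text
time: 1.57
position: [0.4783, -0.1119, 0.2345]
tool_rot: [-3.107, -0.433, 0.011]
ft_force: [-0.4, -0.4, 0.2]
grip_width: 0.458
```

```bash
python3 -c "
from h import *
to(.473,-.128,.235)
im=optics.get_image('wrist');save('wrist1.png',im['frame']);np.save('wrist1.npy',im,allow_pickle=True)
im=optics.get_image('side');save('side1.png',cv2.resize(im['frame'][120:240,260:400],None,fx=5,fy=5,interpolation=cv2.INTER_CUBIC))"
```

```text
t1.57 pos [ 0.4783 -0.1119  0.2345] yaw_y -74.1 tilt [-0.008  0.003 -1.   ] q [ 0.754  0.009 -0.575  1.803  0.003  1.339 -1.116] w 0.458 F [-0.39 -0.35  0.23] T [-0.01   0.014  0.026]
tool shift mm [-9.5 14.  -0.5]
```

View pics/wrist1.png

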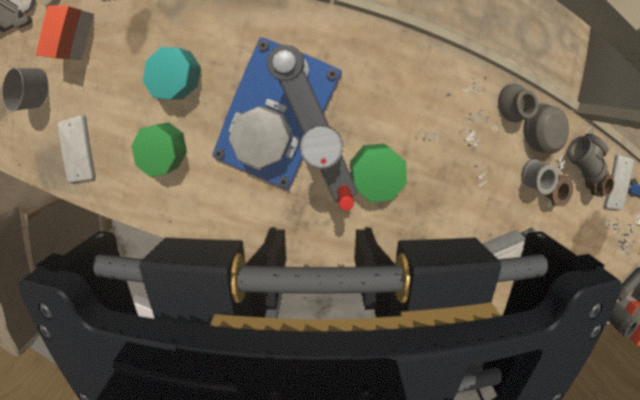

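View pics/side1.png

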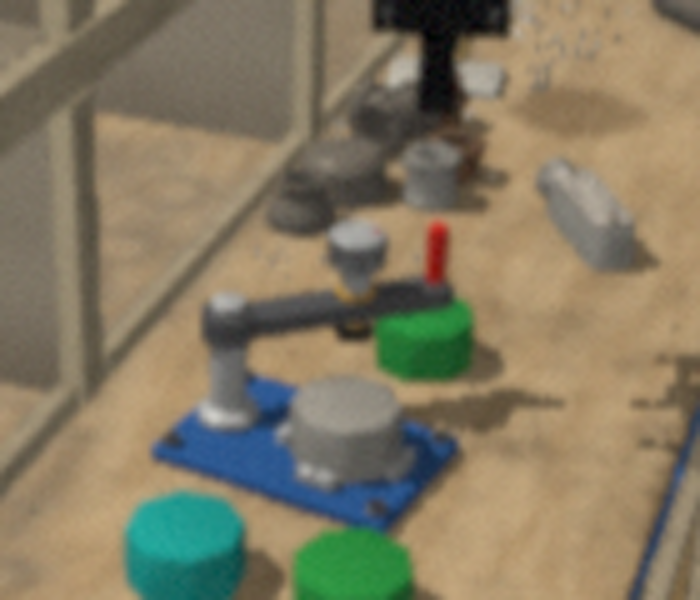

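```bash
cat >> h.py <<'E'
def wp(im,u,v,z):
    K=im["K"];R=np.array(im["R"]);t=np.array(im["t"])
    a=(u-K[0][2])/K[0][0];b=(v-K[1][2])/K[1][1];r=np.hypot(a,b)
    ray=np.array([a/r*np.sin(r),b/r*np.sin(r),np.cos(r)]);c=-R.T@t;d=R.T@ray
    return c+(z-c[2])/d[2]*d
E
python3 -c "
from h import *
im=np.load('wrist1.npy',allow_pickle=True).item()
print(-im['R'].T@im['t'])
for n,u,v,z in (('pintop',346,204,.128),('knob',322,147,.132),('box',261,137,.05),('pivot',285,61,.09)): print(n,wp(im,u,v,z).round(4))
for c in [(264,39),(340,73),(287,189),(214,155)]: print(wp(im,*c,.012).round(4))
c=cv2.resize(im['frame'][20:220,200:400],None,fx=3,fy=3,interpolation=cv2.INTER_CUBIC);save('wc1.png',c)
"
```

```text
[ 0.55523679 -0.08968223  0.38883488]
pintop [ 0.4758 -0.1347  0.128 ]
knob [ 0.5195 -0.1     0.132 ]
box [ 0.5011 -0.035   0.05  ]
pivot [ 0.5851 -0.045   0.09  ]
[ 0.6138 -0.0008  0.012 ]
[ 0.596  -0.1007  0.012 ]
[ 0.4392 -0.0767  0.012 ]
[0.4574 0.0262 0.012 ]
```

View pics/wc1.png

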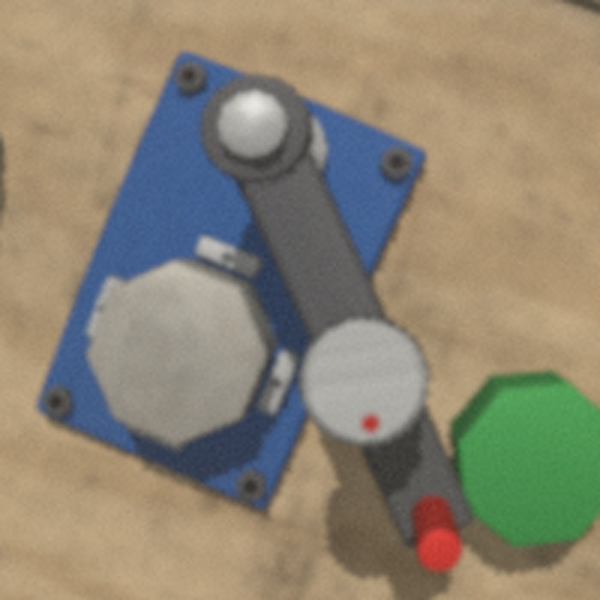

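step_arm --rows '[[[0,0,0],[-5,9,0],40],[[0,0,0],[-4,7,0],40],[[0,0,0],[0,0,15],40],[[0,0,0],[0,0,30],40],[[0,0,0],[0,0,20],40],[[0,0,0],[0,0,0],40]]'

```text
time: 2.17
position: [0.4667, -0.15, 0.1671]
tool_rot: [3.115, 0.393, -0.015]
ft_force: [-0.8, 0.0, -0.4]
grip_width: 0.454
```

```bash
python3 -c "
from h import *
to(.4745,-.130,.102)
im=optics.get_image('wrist');save('wrist2.png',im['frame']);np.save('wrist2.npy',im,allow_pickle=True)
"
```

```text
t2.17 pos [ 0.4667 -0.15    0.1671] yaw_y -75.6 tilt [-0.009 -0.003 -1.   ] q [ 0.783  0.057 -0.543  1.898  0.037  1.203 -1.093] w 0.454 F [-0.8   0.03 -0.37] T [ 0.019  0.028 -0.013]
tool shift mm [ 13.2 -17.5  65. ]
```

View pics/wrist2.png

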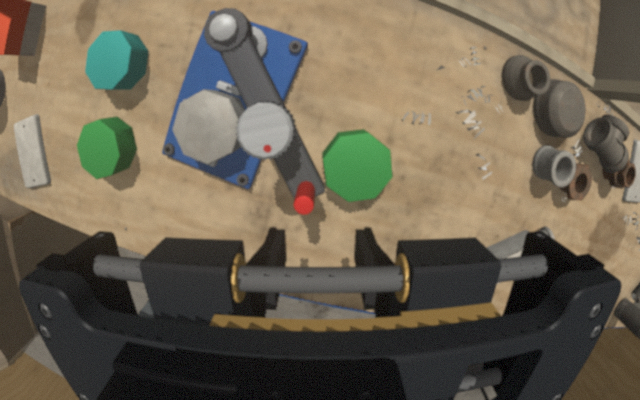

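```bash
python3 -c "
from h import *
im=np.load('wrist2.npy',allow_pickle=True).item()
for n,u,v,z in (('pintop',304,207,.128),('knob',265.5,130,.132),('box',208,126,.05),('pivot',225,27,.09)): print(n,wp(im,u,v,z).round(4))
to(.4745,-.130,.14)
"
```

```text
pintop [ 0.4754 -0.1354  0.128 ]
knob [ 0.5196 -0.1005  0.132 ]
box [ 0.501  -0.0348  0.05  ]
pivot [ 0.5855 -0.0443  0.09  ]
t2.22 pos [ 0.4672 -0.1506  0.1686] yaw_y -75.6 tilt [-0.008 -0.004 -1.   ] q [ 0.783  0.056 -0.543  1.896  0.037  1.205 -1.092] w 0.464 F [-0.99 -0.59 -0.22] T [-0.031  0.029 -0.034]
tool shift mm [ 12.4 -18.2  28.5]
```

step_arm --rows '[[[0,0,0],[6,-8,0],40],[[0,0,0],[5,-6,0],40],[[0,0,0],[0,0,0],40],[[0,0,0],[0,0,0],40]]'

```text
time: 2.55
position: [0.4762, -0.1364, 0.1723]
tool_rot: [3.112, 0.383, -0.007]
ft_force: [0.1, -0.2, -0.3]
grip_width: 0.46
```

```bash
python3 -c "
from h import *
to(.475,-.132,.102)
"
```

```text
t2.55 pos [ 0.4762 -0.1364  0.1723] yaw_y -76.0 tilt [-0.004 -0.006 -1.   ] q [ 0.765  0.06  -0.559  1.885  0.041  1.208 -1.134] w 0.460 F [ 0.1  -0.2  -0.29] T [ 0.006  0.001 -0.008]
tool shift mm [ 0.3 -4.9 70.3]
```

step_arm --rows '[[[0,0,0],[0,-3,12],40],[[0,0,0],[0,-2,18],40],[[0,0,0],[0,0,18],40],[[0,0,0],[0,0,10],40],[[0,0,0],[0,0,0],40],[[0,0,0],[0,0,0],40]]'

```text
time: 3.05
position: [0.4775, -0.1305, 0.1137]
tool_rot: [3.108, 0.388, 0.002]
ft_force: [-0.3, 0.1, 0.2]
grip_width: 0.457
```

```bash
python3 -c "
from h import *
to(.475,-.132,.102)
im=optics.get_image('wrist');save('wrist3.png',im['frame'])
im=optics.get_image('side');save('side3.png',cv2.resize(im['frame'][120:240,260:400],None,fx=5,fy=5,interpolation=cv2.INTER_CUBIC))
"
```

```text
t3.05 pos [ 0.4775 -0.1305  0.1137] yaw_y -75.8 tilt [ 0.003 -0.009 -1.   ] q [ 0.746  0.117 -0.566  1.957  0.081  1.082 -1.177] w 0.457 F [-0.34  0.06  0.18] T [ 0.062  0.041 -0.004]
tool shift mm [-2.8  0.7 11.7]
```

View pics/wrist3.png

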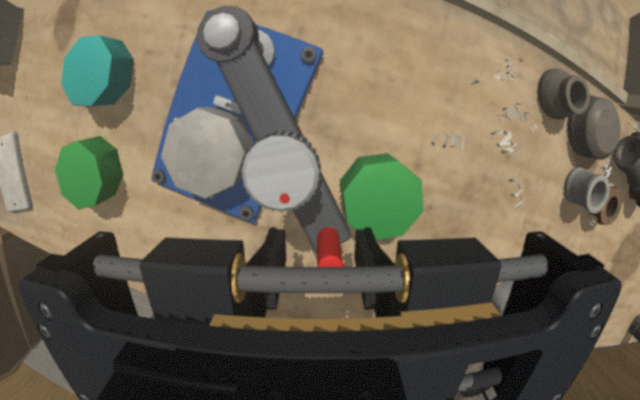

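View pics/side3.png

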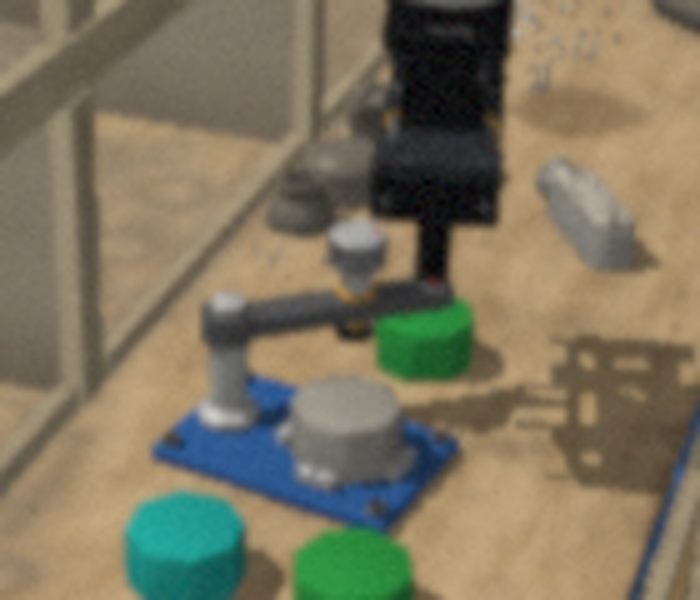

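step_arm --rows '[[[0,0,0],[0,0,5],30],[[0,0,0],[0,0,3],24],[[0,0,0],[0,0,0],20],[[0,0,0],[0,0,0],18],[[0,0,0],[0,0,0],18]]' --grip_force 10

```text
time: 3.57
position: [0.4798, -0.1322, 0.1081]
tool_rot: [3.104, 0.386, 0.01]
ft_force: [1.3, -1.7, -1.9]
grip_width: 0.228
```

```bash
python3 -c "
from h import *
to(.442,-.022,.102)
"
```

```text
t3.57 pos [ 0.4798 -0.1322  0.1081] yaw_y -75.8 tilt [ 0.008 -0.012 -1.   ] q [ 0.745  0.125 -0.565  1.962  0.089  1.065 -1.183] w 0.228 F [ 1.33 -1.73 -1.87] T [-0.411 -0.101  0.009]
tool shift mm [  -9.7 -116.2    4.4]
```

step_arm --rows '[[[0,0,0],[-3,-7,1],18],[[0,0,0],[-3,-8,1],18],[[0,0,0],[-3,-8,0],18],[[0,0,0],[-2,-8,0],18],[[0,0,0],[-2,-8,0],18],[[0,0,0],[-1,-8,0],18],[[0,0,0],[0,0,0],18]]'

```text
time: 4.15
position: [0.453, -0.0895, 0.1068]
tool_rot: [3.098, 0.382, 0.015]
ft_force: [-0.7, -1.0, 0.3]
grip_width: 0.201
```

```bash
python3 -c "
from h import *
to(.4445,-.022,.105)
im=optics.get_image('wrist');save('wrist4.png',im['frame'])
"
```

```text
t4.15 pos [ 0.453  -0.0895  0.1068] yaw_y -76.0 tilt [ 0.012 -0.019 -1.   ] q [ 0.72   0.041 -0.601  2.045  0.047  1.05  -1.229] w 0.201 F [-0.67 -0.96  0.31] T [-0.115 -0.055  0.013]
tool shift mm [  8.1 -67.5   0.5]
```

View pics/wrist4.png

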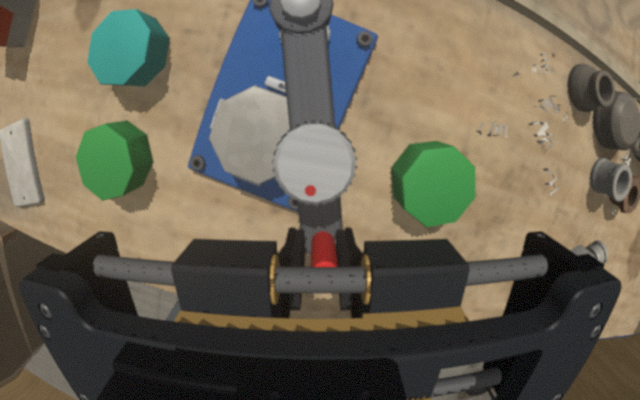

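step_arm --rows '[[[0.3,-0.1,0],[0,-8,0],18],[[0.3,-0.1,0],[0,-8,0],18],[[0.3,-0.1,0],[1,-8,0],18],[[0.2,0,0],[2,-8,0],18],[[0,0,0],[2,-8,0],18],[[0,0,0],[2,-8,0],18],[[0,0,0],[0,0,0],18]]'

```text
time: 4.78
position: [0.446, -0.037, 0.1054]
tool_rot: [-3.117, -0.383, 0.005]
ft_force: [-0.4, -0.3, 0.7]
grip_width: 0.209
```

```bash
python3 -c "
from h import *
to(.4445,-.022,.105)
"
```

```text
t4.78 pos [ 0.446  -0.037   0.1054] yaw_y -76.0 tilt [-0.003  0.001 -1.   ] q [ 0.672  0.026 -0.649  2.061  0.018  1.063 -1.312] w 0.209 F [-0.39 -0.35  0.7 ] T [-0.088 -0.006  0.018]
tool shift mm [  2.2 -14.9   0.4]
```

Now slowly to the stop, watching the force.

step_arm --rows '[[[0,0,0],[0,-4,0],18],[[0,0,0],[1,-4,0],18],[[0,0,0],[0,-4,0],18],[[0,0,0],[0,-4,0],18]]'

```text
time: 5.12
position: [0.4461, -0.0226, 0.1057]
tool_rot: [3.114, 0.383, 0.005]
ft_force: [5.1, -16.7, -6.1]
grip_width: 0.206
```

step_arm --rows '[[[0,0,0],[0,-4,0],18],[[0,0,0],[0,-4,0],18]]'

```text
time: 5.28
position: [0.4462, -0.0227, 0.1057]
tool_rot: [3.102, 0.377, 0.012]
ft_force: [5.2, -12.2, -4.3]
grip_width: 0.21
```

```bash
python3 -c "
from h import *
to(.4445,-.022,.105)
im=optics.get_image('wrist');save('wrist5.png',im['frame']);np.save('wrist5.npy',im,allow_pickle=True)
"
```

```text
t5.28 pos [ 0.4462 -0.0227  0.1057] yaw_y -76.2 tilt [ 0.01  -0.015 -1.   ] q [ 0.65   0.012 -0.667  2.072  0.026  1.051 -1.359] w 0.210 F [  5.18 -12.24  -4.33] T [-2.522 -1.068  0.038]
tool shift mm [-1.5 -1.1  0.6]
```

View pics/wrist5.png

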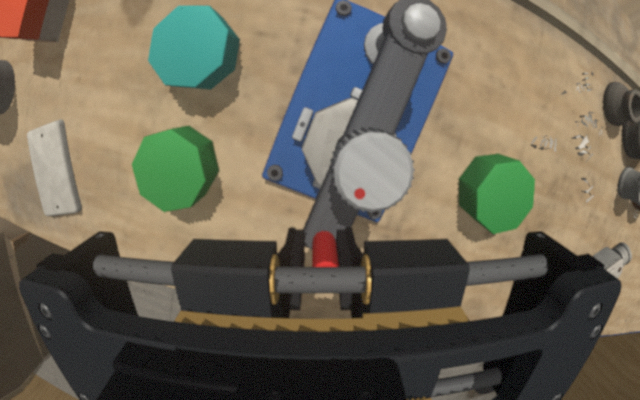

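step_arm --rows '[[[0.4,-0.3,0],[0,0.5,0],26],[[0.4,-0.3,0],[0,0,0],34],[[0,0,0],[0,0,0],40],[[0,0,0],[0,0,0],40]]'

```text
time: 5.67
position: [0.4453, -0.0215, 0.1053]
tool_rot: [3.119, 0.376, -0.01]
ft_force: [-0.4, 0.1, 0.9]
grip_width: 0.411
```

step_arm --rows '[[[0,0,0],[0,0,-10],40],[[0,0,0],[0,0,-20],40],[[0,0,0],[0,0,-20],40],[[0,0,0],[0,0,-20],40],[[0,0,0],[0,0,-10],40],[[0,0,0],[0,0,0],40],[[0,0,0],[0,0,0],40]]'

```text
time: 6.25
position: [0.4443, -0.016, 0.1905]
tool_rot: [-3.113, -0.386, 0.014]
ft_force: [0.4, 0.2, 0.0]
grip_width: 0.46
```

```bash
python3 -c "
from h import *
to(.497,-.028,.2)
im=optics.get_image('wrist');save('wrist6.png',cv2.resize(im['frame'][20:240,220:470],None,fx=3,fy=2.7,interpolation=cv2.INTER_CUBIC) if 0 else cv2.resize(im['frame'][0:240,220:470],None,fx=2.5,fy=2.5,interpolation=cv2.INTER_CUBIC));np.save('wrist6.npy',im,allow_pickle=True)
im=optics.get_image('scene');np.save('scene6.npy',im,allow_pickle=True)
save('scene6.png',cv2.resize(im['frame'][120:220,270:380],None,fx=6,fy=6,interpolation=cv2.INTER_CUBIC))
im=optics.get_image('side');np.save('side6.npy',im,allow_pickle=True)
save('side6.png',cv2.resize(im['frame'][140:240,270:380],None,fx=6,fy=6,interpolation=cv2.INTER_CUBIC))
"
```

```text
t6.25 pos [ 0.4443 -0.016   0.1905] yaw_y -75.9 tilt [-0.01   0.004 -1.   ] q [ 0.667 -0.076 -0.651  1.96  -0.052  1.253 -1.29 ] w 0.460 F [0.4  0.18 0.04] T [ 0.021 -0.019  0.03 ]
tool shift mm [ 48.1  24.4 -10.1]
```

View pics/wrist6.png

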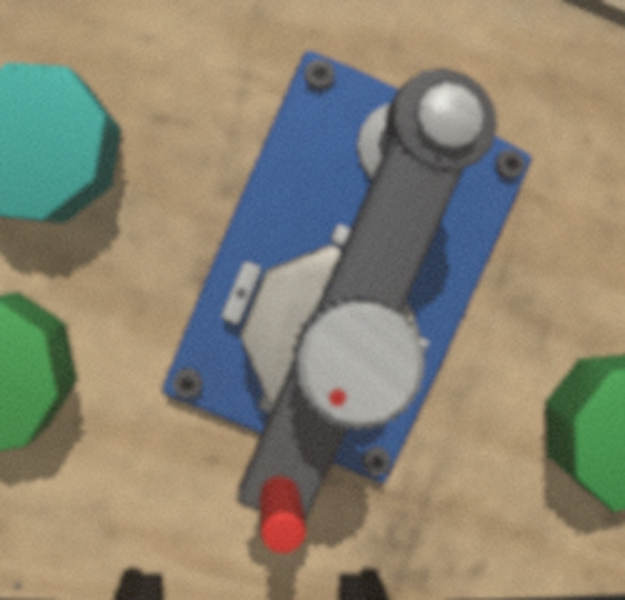

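View pics/scene6.png

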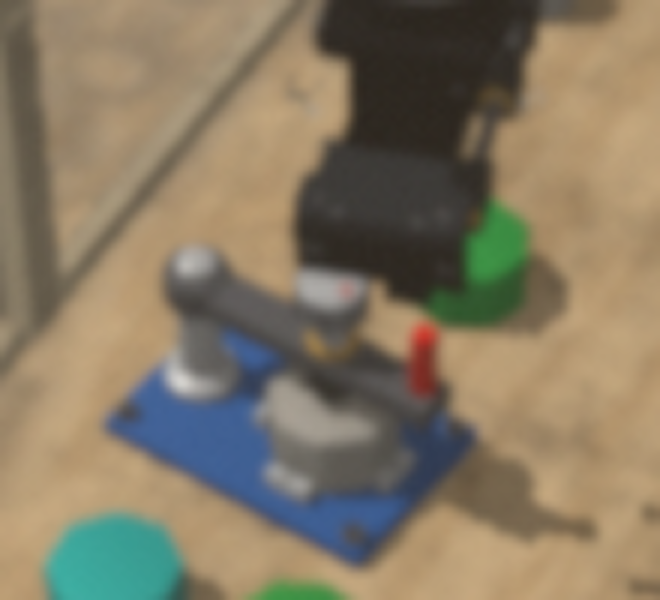

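View pics/side6.png

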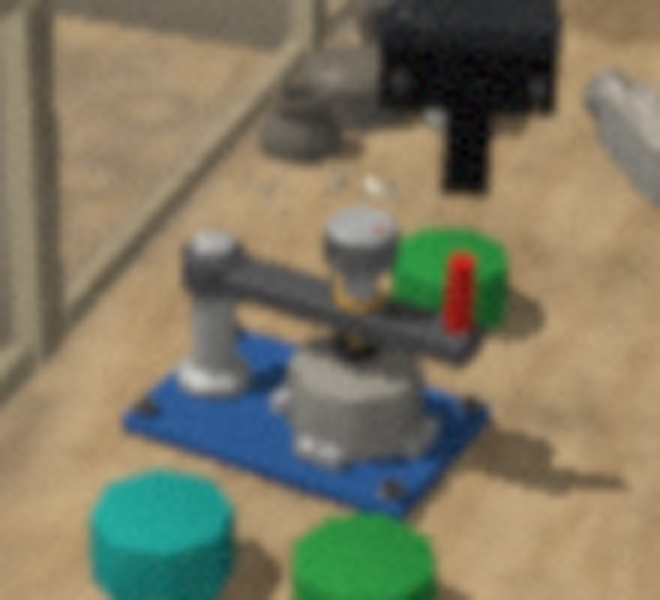

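```bash
python3 -c "
from h import *
im=np.load('wrist6.npy',allow_pickle=True).item()
P={}
for n,u,v,z in (('pintop',333.6,212.8,.128),('knob',364.4,144.8,.132),('pivot',400.4,45.2,.095)): P[n]=wp(im,u,v,z);print(n,P[n].round(4))
C=[]
for c in [(306,52),(530,157),(385,482),(165,392)]: C.append(wp(im,c[0]/2.5+220,c[1]/2.5,.012)); print(C[-1].round(4))
C=np.array(C)
d=C[0]+C[1]-C[2]-C[3]; print('nest yaw',np.degrees(np.arctan2(d[1],d[0])),'centre',C.mean(0))
d=P['pivot']-P['pintop'];print('arm',np.degrees(np.arctan2(d[1],d[0])),np.linalg.norm(d[:2]))
d=P['pivot']-P['knob'];print('arm',np.degrees(np.arctan2(d[1],d[0])),np.linalg.norm(d[:2]))
for n in('scene6','side6'):
  im=np.load(n+'.npy',allow_pickle=True).item()
  if n=='side6': print('side knob',pt(im,270+361/6,140+228/6,.132),'pin',pt(im,270+461/6,140+258/6,.128))
  else: print('scene pin',pt(im,270+425/6,120+331/6,.128))
"
```

```text
pintop [ 0.4456 -0.0243  0.128 ]
knob [ 0.5008 -0.0319  0.132 ]
pivot [ 0.5849 -0.0455  0.095 ]
[0.6141 0.0047 0.012 ]
[ 0.5984 -0.1012  0.012 ]
[ 0.4391 -0.0778  0.012 ]
[0.4549 0.0275 0.012 ]
nest yaw -8.2592974359668 centre [ 0.52662427 -0.03669666  0.012     ]
arm -8.633560189659217 0.14085625105024488
arm -9.201963209710165 0.08518837491687235
scene pin [ 0.44304639 -0.02300604  0.128     ]
side knob [ 0.49475206 -0.02411092  0.132     ] pin [ 0.44262245 -0.021405    0.128     ]
```

step_arm --rows '[[[0,0,0],[10,6,0],50],[[0,0,0],[16,9,0],50],[[0,0,0],[13,8,0],50],[[0,0,-3],[4,2,0],50],[[0,0,-7],[0,0,0],50],[[0,0,-7],[0,0,0],50],[[0,0,-7],[0,0,0],50],[[0,0,-7],[0,0,0],50],[[0,0,-7],[0,0,0],50],[[0,0,-7],[0,0,0],50],[[0,0,-7],[0,0,0],50],[[0,0,-7],[0,0,0],50]]'

```text
time: 7.4
position: [0.4842, -0.0297, 0.1725]
tool_rot: [-2.471, -1.883, 0.036]
ft_force: [-0.3, 0.4, 0.9]
grip_width: 0.578
```

step_arm --rows '[[[0,0,-7],[0,0,0],50],[[0,0,-7],[0,0,0],50],[[0,0,-7],[0,0,0],50],[[0,0,-7],[0,0,0],50],[[0,0,-7],[0,0,0],50],[[0,0,-7],[0,0,0],50],[[0,0,-7],[0,0,0],50],[[0,0,-7],[0,0,0],50],[[0,0,-7],[0,0,0],50],[[0,0,0],[0,0,0],50]]'

```text
time: 8.23
position: [0.4756, -0.0286, 0.1593]
tool_rot: [-1.071, -2.883, 0.002]
ft_force: [0.3, 1.3, 0.1]
grip_width: 0.571
```

```bash
python3 -c "
from h import *
to(.500,-.032,.19)
"
```

```text
t8.23 pos [ 0.4756 -0.0286  0.1593] yaw_y 49.3 tilt [-0.062  0.022 -0.998] q [ 0.75   0.1   -0.762  1.889  0.049  1.242  0.831] w 0.571 F [0.27 1.32 0.13] T [ 0.007 -0.257 -0.033]
tool shift mm [-18.8  12.6 -32.3]
```

```bash
cat >> h.py <<'E'
def lev(s=None):
    s=s or status.get_state(); M=Ro.from_rotvec(s["tool_rot"]).as_matrix()
    z=M[:,2]; w=np.cross(z,[0,0,-1.]); print("level turn deg (tool)",np.degrees(M.T@w).round(2))
E
python3 -c "
from h import *
to(.500,-.032,.19);lev()
"
```

```text
t8.23 pos [ 0.4756 -0.0286  0.1593] yaw_y 49.3 tilt [-0.062  0.022 -0.998] q [ 0.75   0.1   -0.762  1.889  0.049  1.242  0.831] w 0.571 F [0.27 1.32 0.13] T [ 0.007 -0.257 -0.033]
tool shift mm [-18.8  12.6 -32.3]
level turn deg (tool) [-1.38 -3.52  0.  ]
```

step_arm --rows '[[[-0.5,-1.2,0],[-7,5,-12],50],[[-0.5,-1.2,0],[-7,5,-12],50],[[-0.4,-1,0],[-4,3,-8],50],[[0,0,0],[0,0,0],50],[[0,0,-4],[0,0,-1],50],[[0,0,-5],[0,0,-1],50],[[0,0,-5],[0,0,-1],50],[[0,0,-5],[0,0,-1],50],[[0,0,-5],[0,0,-1],50],[[0,0,-5],[0,0,-1],50],[[0,0,0],[0,0,0],50]]'

```text
time: 9.15
position: [0.5032, -0.0306, 0.2022]
tool_rot: [0.31, 3.116, -0.002]
ft_force: [0.1, -0.3, 0.3]
grip_width: 0.574
```

```bash
python3 -c "
from h import *
to(.500,-.032,.19);lev()
"
```

```text
t9.15 pos [ 0.5032 -0.0306  0.2022] yaw_y 78.6 tilt [ 0.011 -0.002 -1.   ] q [ 0.773  0.062 -0.786  1.83   0.048  1.257  1.346] w 0.574 F [ 0.11 -0.26  0.27] T [ 0.13  -0.121 -0.023]
tool shift mm [ 3.  -2.  12.2]
level turn deg (tool) [-0.01  0.62  0.  ]
```

Another ~50° counter-clockwise.

step_arm --rows '[[[0,0.3,-5],[0,0,-1],50],[[0,0.3,-5],[0,0,-1],50],[[0,0,-5],[0,0,-1],50],[[0,0,-5],[0,0,-1],50],[[0,0,-5],[0,0,-1],50],[[0,0,-5],[0,0,-1],50],[[0,0,-5],[0,0,-1],50],[[0,0,-5],[0,0,-1],50],[[0,0,-5],[0,0,-1],50],[[0,0,-3],[0,0,0],50],[[0,0,0],[0,0,0],50],[[0,0,0],[0,0,0],50]]'

```text
time: 10.15
position: [0.5047, -0.0299, 0.2148]
tool_rot: [-0.985, 2.978, -0.009]
ft_force: [-0.9, 0.5, -0.0]
grip_width: 0.573
```

```bash
python3 -c "
from h import *
to(.500,-.032,.19);lev()
im=optics.get_image('wrist');save('wrist7.png',im['frame']);np.save('wrist7.npy',im,allow_pickle=True)
"
```

```text
t10.15 pos [ 0.5047 -0.0299  0.2148] yaw_y 126.6 tilt [ 0.006 -0.004 -1.   ] q [ 0.806  0.063 -0.823  1.806  0.052  1.287  2.179] w 0.573 F [-0.87  0.47 -0.01] T [ 0.115 -0.066  0.034]
tool shift mm [ 5.1  1.4 24.8]
level turn deg (tool) [-0.41  0.14  0.  ]
```

View pics/wrist7.png

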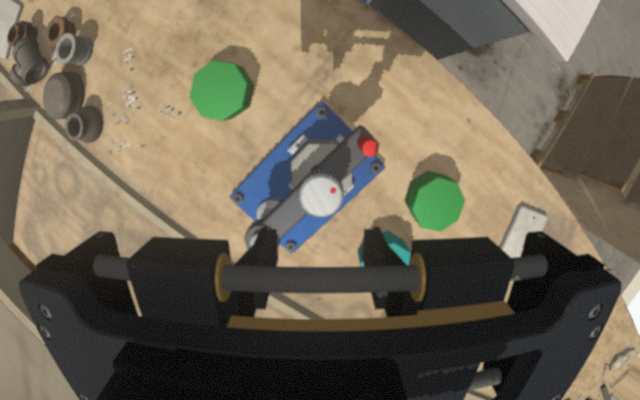

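```bash
python3 -c "
from h import *
im=np.load('wrist7.npy',allow_pickle=True).item()
print(wp(im,320.6,197,.132),wp(im,370,147,.128))
save('wc7.png',cv2.resize(im['frame'][90:260,220:400],None,fx=3.5,fy=3.5,interpolation=cv2.INTER_CUBIC))
"
```

```text
[ 0.50048975 -0.03183374  0.132     ] [ 0.44496563 -0.02441934  0.128     ]
```

View pics/wc7.png

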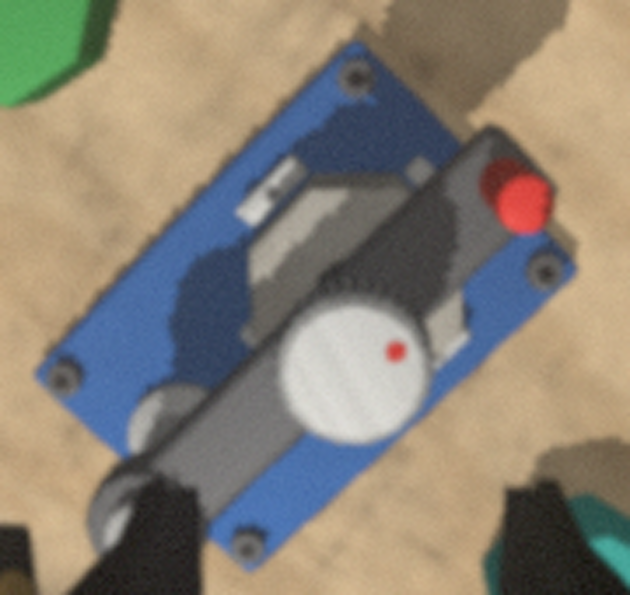

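step_arm --rows '[[[-0.3,0.1,0],[4,1,0],52],[[0,0,0],[0,0,10],52],[[0,0,0],[0,0,18],52],[[0,0,0],[0,0,18],52],[[0,0,0],[0,0,8],52],[[0,0,0],[0,0,0],52],[[0,0,0],[0,0,0],52]]'

```text
time: 10.78
position: [0.5002, -0.0322, 0.1571]
tool_rot: [-0.972, 2.986, -0.003]
ft_force: [-0.2, 1.0, -0.7]
grip_width: 0.593
```

```bash
python3 -c "
from h import *
to(.5006,-.032,.109);lev()
"
```

```text
t10.78 pos [ 0.5002 -0.0322  0.1571] yaw_y 126.1 tilt [ 0.002 -0.001 -1.   ] q [ 0.794  0.113 -0.822  1.886  0.091  1.178  2.141] w 0.593 F [-0.18  1.   -0.69] T [ 0.128 -0.139 -0.033]
tool shift mm [-0.4  0.  48.1]
level turn deg (tool) [-0.12  0.03  0.  ]
```

step_arm --rows '[[[0,0,0],[0,0,12],52],[[0,0,0],[0,0,14],52],[[0,0,0],[0,0,12],52],[[0,0,0],[0,0,5],52],[[0,0,0],[0,0,0],52],[[0,0,0],[0,0,0],52]]'

```text
time: 11.28
position: [0.502, -0.0325, 0.1125]
tool_rot: [-0.969, 2.984, -0.006]
ft_force: [-0.2, -0.1, -0.3]
grip_width: 0.598
```

```bash
python3 -c "
from h import *
to(.5006,-.032,.109);lev()
im=optics.get_image('wrist');save('wrist8.png',im['frame'])
"
```

```text
t11.28 pos [ 0.502  -0.0325  0.1125] yaw_y 126.0 tilt [ 0.005 -0.002 -1.   ] q [ 0.772  0.172 -0.816  1.934  0.144  1.088  2.096] w 0.598 F [-0.23 -0.07 -0.34] T [ 0.124 -0.092 -0.01 ]
tool shift mm [0.9 1.3 3.5]
level turn deg (tool) [-0.27  0.18  0.  ]
```

View pics/wrist8.png

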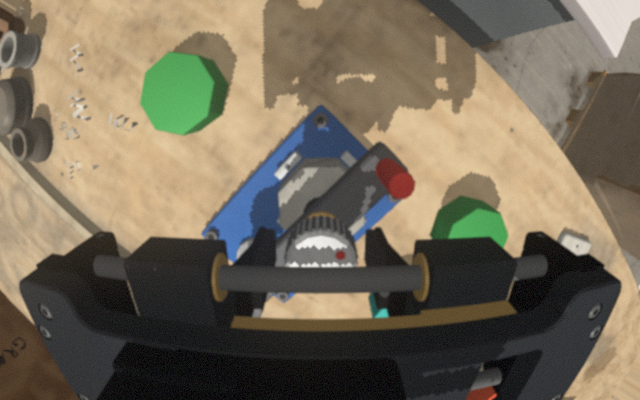

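step_arm --rows '[[[0,0,0],[1,1,3],46],[[0,0,0],[0,0,0],40],[[0,0,0],[0,0,0],34],[[0,0,0],[0,0,0],28],[[0,0,0],[0,0,0],28]]' --grip_force 40

```text
time: 11.75
position: [0.5017, -0.0323, 0.111]
tool_rot: [-0.967, 2.982, -0.008]
ft_force: [0.4, -0.0, -3.2]
grip_width: 0.401
```

```bash
python3 -c "
from h import *
to(.5006,-.032,.109);lev()
"
```

```text
t11.75 pos [ 0.5017 -0.0323  0.111 ] yaw_y 126.0 tilt [ 0.008 -0.003 -1.   ] q [ 0.772  0.17  -0.816  1.939  0.144  1.082  2.095] w 0.401 F [ 0.41 -0.04 -3.15] T [ 0.107 -0.193 -0.037]
tool shift mm [0.7 0.9 1.9]
level turn deg (tool) [-0.41  0.28  0.  ]
```

step_arm --rows '[[[0,0,4],[0,0,0],28],[[0,0,4],[0,0,0],28]]'

```text
time: 11.92
position: [0.5019, -0.0325, 0.111]
tool_rot: [-0.753, 3.042, -0.009]
ft_force: [0.5, -0.1, -2.2]
grip_width: 0.398
```

```bash
python3 -c "
from h import *
to(.5006,-.032,.109);lev()"
```

```text
t11.92 pos [ 0.5019 -0.0325  0.111 ] yaw_y 117.8 tilt [ 0.009 -0.004 -1.   ] q [ 0.759  0.167 -0.801  1.94   0.14   1.08   1.956] w 0.398 F [ 0.47 -0.15 -2.2 ] T [ 0.056 -0.208  0.204]
tool shift mm [0.9 1.  1.9]
level turn deg (tool) [-0.42  0.35  0.  ]
```

step_arm --rows '[[[0,0,4],[0,0,0],28],[[0,0,4],[0,0,0],28]]'

```text
time: 12.08
position: [0.502, -0.0328, 0.1109]
tool_rot: [-0.53, 3.088, -0.009]
ft_force: [0.4, 0.4, -1.7]
grip_width: 0.403
```

```bash
python3 -c "
from h import *
to(.5006,-.032,.109);lev()"
```

```text
t12.08 pos [ 0.502  -0.0328  0.1109] yaw_y 109.5 tilt [ 0.009 -0.004 -1.   ] q [ 0.744  0.165 -0.785  1.94   0.137  1.079  1.813] w 0.403 F [ 0.41  0.42 -1.7 ] T [ 0.051 -0.17   0.19 ]
tool shift mm [1.  1.2 1.9]
level turn deg (tool) [-0.41  0.42  0.  ]
```

step_arm --rows '[[[0,0,4],[0,0,0],28],[[0,0,4],[0,0,0],28]]'

```text
time: 12.25
position: [0.5021, -0.0331, 0.1109]
tool_rot: [-0.304, 3.118, -0.009]
ft_force: [-0.5, -0.0, -2.0]
grip_width: 0.399
```

```bash
cat > r.py <<'E'
from h import *
s=status.get_state();M=Ro.from_rotvec(s["tool_rot"]).as_matrix();y=np.degrees(np.arctan2(M[1,1],M[0,1]))
print("t%.2f"%s["time"],"turned %.1f"%((126-y)%360),"Tz %.3f"%s["torque"][2],"F",s["ft_force"].round(1),"pos",s["position"].round(4),"q7 %.2f"%s["joint_positions"][6]);lev(s)
E
python3 r.py
```

```text
t12.25 turned 24.9 Tz 0.197 F [-0.5 -0.  -2. ] pos [ 0.5021 -0.0331  0.1109] q7 1.67
level turn deg (tool) [-0.39  0.49  0.  ]
```

step_arm --rows '[[[0,0,4],[0,0,0],28],[[0,0,4],[0,0,0],28]]'

```text
time: 12.42
position: [0.5021, -0.0334, 0.111]
tool_rot: [-0.076, 3.131, -0.01]
ft_force: [-0.4, -0.5, -1.4]
grip_width: 0.403
```

```bash
python3 r.py
```

```text
t12.42 turned 33.2 Tz 0.218 F [-0.4 -0.5 -1.4] pos [ 0.5021 -0.0334  0.111 ] q7 1.53
level turn deg (tool) [-0.37  0.56  0.  ]
```

step_arm --rows '[[[0,0,4],[0,0,0],28],[[0,0,4],[0,0,0],28]]'

```text
time: 12.58
position: [0.5021, -0.0337, 0.111]
tool_rot: [0.151, 3.127, -0.01]
ft_force: [0.9, -0.4, -1.8]
grip_width: 0.401
```

```bash
python3 r.py
```

```text
t12.58 turned 41.5 Tz 0.164 F [ 0.9 -0.4 -1.8] pos [ 0.5021 -0.0337  0.111 ] q7 1.38
level turn deg (tool) [-0.34  0.62  0.  ]
```

step_arm --rows '[[[-0.1,0.2,4],[0,2.5,0],28],[[-0.1,0.2,4],[0,2.5,0],28]]'

```text
time: 12.75
position: [0.502, -0.0339, 0.1109]
tool_rot: [0.382, 3.114, -0.015]
ft_force: [-1.8, -6.2, -0.2]
grip_width: 0.4
```

```bash
python3 r.py
```

```text
t12.75 turned 50.0 Tz 0.195 F [-1.8 -6.2 -0.2] pos [ 0.502  -0.0339  0.1109] q7 1.23
level turn deg (tool) [-0.53  0.28  0.  ]
```

step_arm --rows '[[[0,0,4],[0.5,2,0],28],[[0,0,4],[0.5,1,0],28]]'

```text
time: 12.92
position: [0.5019, -0.0343, 0.1109]
tool_rot: [0.612, 3.076, -0.022]
ft_force: [0.8, -1.3, -1.0]
grip_width: 0.4
```

```bash
python3 r.py
```

```text
t12.92 turned 58.5 Tz 0.156 F [ 0.8 -1.3 -1. ] pos [ 0.5019 -0.0343  0.1109] q7 1.08
level turn deg (tool) [-0.72  0.44  0.  ]
```

step_arm --rows '[[[-0.2,0.1,4],[0,-0.15,0],28],[[-0.2,0.1,4],[0,-0.15,0],28]]'

```text
time: 13.08
position: [0.5018, -0.0346, 0.111]
tool_rot: [0.835, 3.024, -0.009]
ft_force: [-0.3, 0.2, -0.9]
grip_width: 0.4
```

```bash
python3 r.py
```

```text
t13.08 turned 66.9 Tz 0.208 F [-0.3  0.2 -0.9] pos [ 0.5018 -0.0346  0.111 ] q7 0.95
level turn deg (tool) [-0.26  0.32  0.  ]
```

step_arm --rows '[[[0,0,4],[0,-0.15,0],28],[[0,0,4],[0,-0.15,0],28]]'

```text
time: 13.25
position: [0.5016, -0.0349, 0.1109]
tool_rot: [1.052, 2.955, -0.009]
ft_force: [-0.5, 1.1, -0.9]
grip_width: 0.399
```

```bash
python3 r.py
```

```text
t13.25 turned 75.2 Tz 0.215 F [-0.5  1.1 -0.9] pos [ 0.5016 -0.0349  0.1109] q7 0.81
level turn deg (tool) [-0.22  0.36  0.  ]
```

step_arm --rows '[[[0,0,4],[0,-0.15,0],28],[[0,0,4],[0,-0.15,0],28]]'

```text
time: 13.42
position: [0.5014, -0.0351, 0.1109]
tool_rot: [1.263, 2.871, -0.009]
ft_force: [1.2, 0.7, -0.5]
grip_width: 0.404
```

```bash
python3 r.py
```

```text
t13.42 turned 83.5 Tz 0.177 F [ 1.2  0.7 -0.5] pos [ 0.5014 -0.0351  0.1109] q7 0.66
level turn deg (tool) [-0.18  0.42  0.  ]
```

step_arm --rows '[[[0,0.1,4],[0,-0.15,0],28],[[0,0.1,4],[0,-0.15,0],28]]'

```text
time: 13.58
position: [0.5011, -0.0352, 0.1109]
tool_rot: [1.468, 2.774, -0.007]
ft_force: [0.4, 0.5, -1.1]
grip_width: 0.403
```

```bash
python3 r.py
```

```text
t13.58 turned 91.8 Tz 0.208 F [ 0.4  0.5 -1.1] pos [ 0.5011 -0.0352  0.1109] q7 0.52
level turn deg (tool) [-0.16  0.29  0.  ]
```

step_arm --rows '[[[0,0,4],[0,-0.15,0],28],[[0,0,4],[0,-0.15,0],28]]'

```text
time: 13.75
position: [0.5008, -0.0354, 0.1109]
tool_rot: [1.665, 2.66, -0.008]
ft_force: [0.8, 0.2, -1.5]
grip_width: 0.402
```

```bash
python3 r.py
```

```text
t13.75 turned 100.1 Tz 0.181 F [ 0.8  0.2 -1.5] pos [ 0.5008 -0.0354  0.1109] q7 0.38
level turn deg (tool) [-0.14  0.33  0.  ]
```

step_arm --rows '[[[0,0,4],[0,-0.15,0],28],[[0,0,4],[0,-0.15,0],28]]'

```text
time: 13.92
position: [0.5006, -0.0355, 0.1109]
tool_rot: [1.853, 2.531, -0.008]
ft_force: [0.3, 0.1, -0.9]
grip_width: 0.397
```

```bash
python3 r.py
```

```text
t13.92 turned 108.4 Tz 0.142 F [ 0.3  0.1 -0.9] pos [ 0.5006 -0.0355  0.1109] q7 0.24
level turn deg (tool) [-0.1   0.38  0.  ]
```

step_arm --rows '[[[0,0.1,4],[0,-0.15,0],28],[[0,0.1,4],[0,-0.15,0],28]]'

```text
time: 14.08
position: [0.5003, -0.0356, 0.1109]
tool_rot: [2.033, 2.392, -0.005]
ft_force: [1.4, 0.3, -1.1]
grip_width: 0.399
```

```bash
python3 r.py
```

```text
t14.08 turned 116.7 Tz 0.167 F [ 1.4  0.3 -1.1] pos [ 0.5003 -0.0356  0.1109] q7 0.10
level turn deg (tool) [-0.07  0.23  0.  ]
```

step_arm --rows '[[[0,0,4],[0,-0.15,0],28],[[0,0,4],[0,-0.15,0],28]]'

```text
time: 14.25
position: [0.5, -0.0356, 0.1109]
tool_rot: [2.201, 2.238, -0.006]
ft_force: [1.7, -0.2, -1.2]
grip_width: 0.402
```

```bash
python3 r.py
```

```text
t14.25 turned 125.0 Tz 0.176 F [ 1.7 -0.2 -1.2] pos [ 0.5    -0.0356  0.1109] q7 -0.04
level turn deg (tool) [-0.04  0.25  0.  ]
```

step_arm --rows '[[[0,0,4],[0,-0.15,0],28],[[0,0,4],[0,-0.15,0],28]]'

```text
time: 14.42
position: [0.4997, -0.0356, 0.1109]
tool_rot: [2.357, 2.072, -0.006]
ft_force: [1.6, -0.2, -1.8]
grip_width: 0.399
```

```bash
python3 r.py
```

```text
t14.42 turned 133.4 Tz 0.152 F [ 1.6 -0.2 -1.8] pos [ 0.4997 -0.0356  0.1109] q7 -0.19
level turn deg (tool) [-0.01  0.28  0.  ]
```

step_arm --rows '[[[0,0.1,4],[0,-0.15,0],28],[[0,0.1,4],[0,-0.15,0],28]]'

```text
time: 14.58
position: [0.4994, -0.0355, 0.1109]
tool_rot: [2.503, 1.896, -0.002]
ft_force: [0.7, -0.9, -1.5]
grip_width: 0.398
```

```bash
python3 r.py
```

```text
t14.58 turned 141.7 Tz 0.160 F [ 0.7 -0.9 -1.5] pos [ 0.4994 -0.0355  0.1109] q7 -0.33
level turn deg (tool) [0.01 0.09 0.  ]
```

step_arm --rows '[[[0,0,4],[0,-0.15,0],28],[[0,0,4],[0,-0.15,0],28]]'

```text
time: 14.75
position: [0.4991, -0.0354, 0.111]
tool_rot: [2.634, 1.709, -0.002]
ft_force: [1.8, 0.3, -0.6]
grip_width: 0.399
```

```bash
python3 r.py; python3 -c "
from h import *
im=optics.get_image('wrist');save('wrist9.png',im['frame'])
im=optics.get_image('side');save('side9.png',cv2.resize(im['frame'][140:240,270:380],None,fx=6,fy=6,interpolation=cv2.INTER_CUBIC))"
```

```text
t14.75 turned 150.0 Tz 0.195 F [ 1.8  0.3 -0.6] pos [ 0.4991 -0.0354  0.111 ] q7 -0.47
level turn deg (tool) [0.02 0.1  0.  ]
```

View pics/wrist9.png

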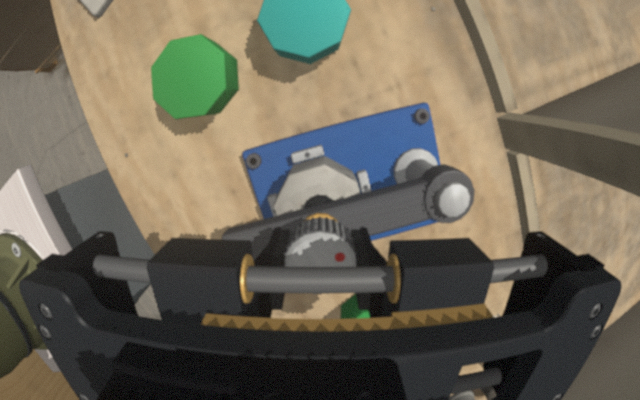

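View pics/side9.png

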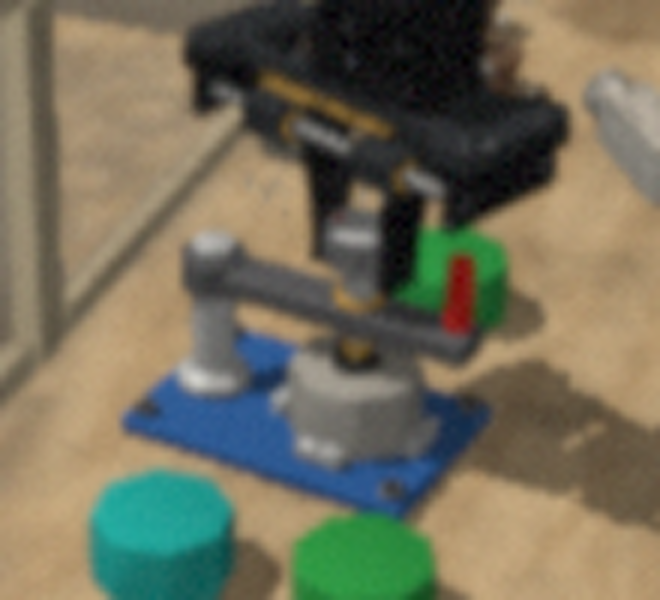

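step_arm --rows '[[[0,0,4],[0,-0.15,0],28],[[0,0,4],[0,-0.15,0],28]]'

```text
time: 15.02
position: [0.4989, -0.0352, 0.111]
tool_rot: [2.744, 1.527, -0.002]
ft_force: [2.0, -0.3, -1.7]
grip_width: 0.403
```

```bash
python3 r.py
```

```text
t15.02 turned 157.8 Tz 0.241 F [ 2.  -0.3 -1.7] pos [ 0.4989 -0.0352  0.111 ] q7 -0.61
level turn deg (tool) [0.03 0.09 0.  ]
```

step_arm --rows '[[[0,0,4],[0,-0.15,0],28],[[0,0,4],[0,-0.15,0],28]]'

```text
time: 15.18
position: [0.4986, -0.0351, 0.111]
tool_rot: [2.845, 1.331, -0.002]
ft_force: [1.2, -0.4, -1.1]
grip_width: 0.4
```

```bash
python3 r.py
```

```text
t15.18 turned 165.9 Tz 0.300 F [ 1.2 -0.4 -1.1] pos [ 0.4986 -0.0351  0.111 ] q7 -0.74
level turn deg (tool) [0.03 0.09 0.  ]
```

step_arm --rows '[[[0,0,4],[0,-0.15,0],28]]'

```text
time: 15.27
position: [0.4985, -0.035, 0.111]
tool_rot: [2.89, 1.23, -0.002]
ft_force: [1.2, -0.2, -1.5]
grip_width: 0.399
```

```bash
python3 r.py
```

```text
t15.27 turned 169.9 Tz 0.311 F [ 1.2 -0.2 -1.5] pos [ 0.4985 -0.035   0.111 ] q7 -0.81
level turn deg (tool) [0.03 0.09 0.  ]
```

step_arm --rows '[[[0,0,0],[0,0,0],40],[[0,0,0],[0,0,0],46],[[0,0,0],[0,0,0],50],[[0,0,0],[0,0,0],50]]'

```text
time: 15.6
position: [0.4991, -0.035, 0.1116]
tool_rot: [2.884, 1.241, -0.0]
ft_force: [-0.2, 0.1, -0.3]
grip_width: 0.551
```

```bash
python3 r.py; python3 -c "
from h import *
print(status.get_state()['torque'])
im=optics.get_image('wrist');save('wrist10.png',im['frame'])"
```

```text
t15.60 turned 169.4 Tz -0.020 F [-0.2  0.1 -0.3] pos [ 0.4991 -0.035   0.1116] q7 -0.81
level turn deg (tool) [0.1  0.06 0.  ]
[-0.00344162 -0.03192928 -0.0200053 ]
```

View pics/wrist10.png

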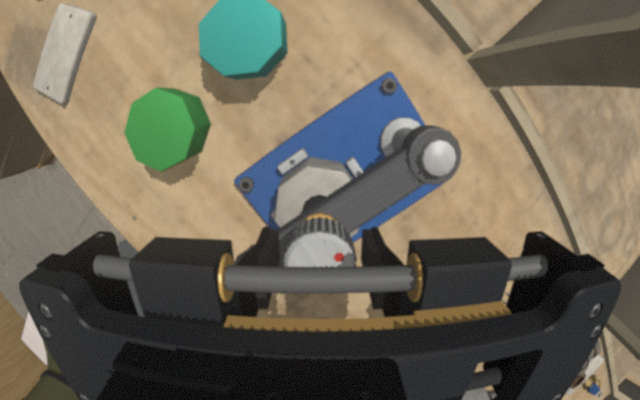

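step_arm --rows '[[[0,0,0],[0,0,-8],50],[[0,0,0],[0,0,-15],50],[[0,0,0],[0,0,-20],50],[[0,0,0],[0,0,-20],50],[[0,0,0],[0,0,-20],50],[[0,0,0],[0,0,-10],50],[[0,0,0],[0,0,0],50],[[0,0,0],[0,0,0],50]]'

```text
time: 16.32
position: [0.4985, -0.0345, 0.211]
tool_rot: [2.88, 1.25, -0.001]
ft_force: [0.1, 0.4, 0.2]
grip_width: 0.576
```

```bash
python3 r.py; python3 -c "
from h import *
im=optics.get_image('wrist');save('wrist11.png',cv2.resize(im['frame'][20:260,200:480],None,fx=2.5,fy=2.5,interpolation=cv2.INTER_CUBIC));np.save('wrist11.npy',im,allow_pickle=True)
im=optics.get_image('side');save('side11.png',im['frame'])
save('side11c.png',cv2.resize(im['frame'][140:240,270:380],None,fx=6,fy=6,interpolation=cv2.INTER_CUBIC))"
```

```text
t16.32 turned 169.1 Tz 0.020 F [0.1 0.4 0.2] pos [ 0.4985 -0.0345  0.211 ] q7 -0.75
level turn deg (tool) [0.08 0.06 0.  ]
```

View pics/wrist11.png

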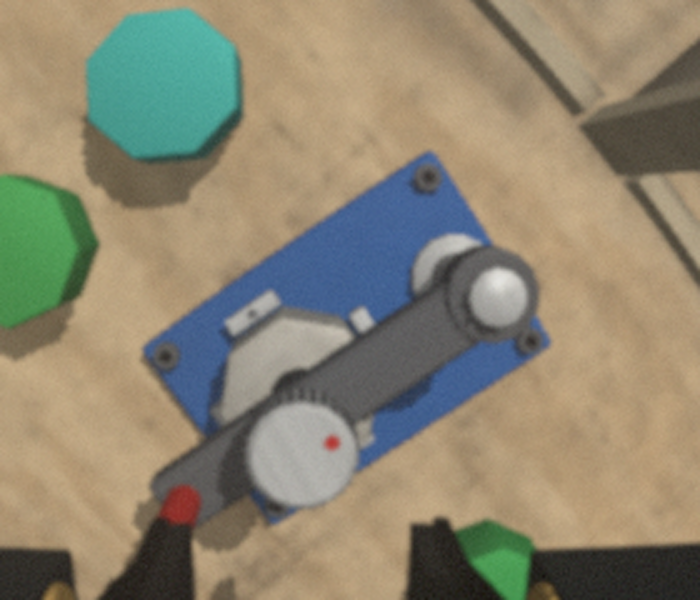

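View pics/side11c.png

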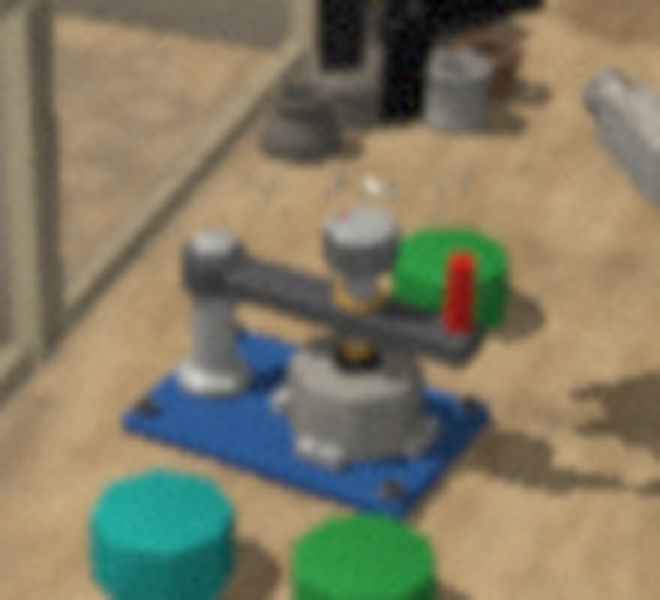

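View pics/side11.png

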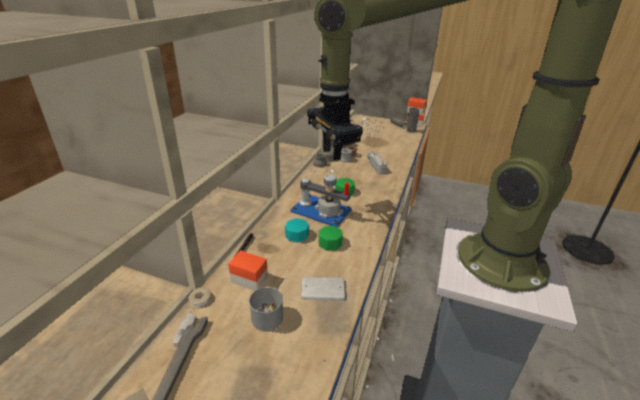

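```bash
python3 -c "
from h import *
im=np.load('wrist11.npy',allow_pickle=True).item()
f=lambda u,v,z: wp(im,u/2.5+200,v/2.5+20,z)
k=f(302,454,.132);p=f(497,297,.095);d=p-k;print(k,p,'arm',np.degrees(np.arctan2(d[1],d[0])))
C=np.array([f(*c,.012) for c in [(430,152),(548,343),(272,522),(145,350)]]);print(C.round(3))
d=C[0]+C[1]-C[2]-C[3];print('nest',np.degrees(np.arctan2(d[1],d[0])))
for a,b in((C[0]-C[3]),):pass
" 2>&1 | grep -v Err; python3 -c "
from h import *
print(order.close_job())"
```

```text
Traceback (most recent call last):
[ 0.50094903 -0.03155336  0.132     ] [ 0.5839265  -0.04525422  0.095     ] arm -9.375822813583952
[[ 0.615  0.004  0.012]
 [ 0.599 -0.1    0.012]
 [ 0.44  -0.076  0.012]
 [ 0.456  0.027  0.012]]
nest -8.47841633230595
the job is handed in; nothing more can be done
None
```

The arm is shut against its stop, the thumbscrew is seated and snugged, and the job is handed in. It took about 16 s of the 69 s allowed.

- **Swing arm:** I swung it shut by the red pin until it stopped at a 12–17 N push. While turning the knob I pushed it about 6 N in the closing direction and it did not move. After release, the camera put the knob in the same place as before turning, within 1 mm. The arm's angle was -9.4°, against -9.2° just after shutting. The nest's axis measured -8.5°, about 0.9° off the arm, which I put down to measuring error.
- **Thumbscrew:** I turned it about 170° clockwise in one grip. The red mark on the knob kept its place between the jaws, so it did not slip. The free torque averaged about 0.19 N m with noise of about 0.03. It began to rise near 141–147° and stood at 0.31 N m when I stopped.
- **Snugness:** That is 0.12 N m over the free torque, inside the 0.04–0.15 range. I estimate 0.4–0.5 rad past seating and about 30–40 N. The torque climbed somewhat faster than the stated rate, so the exact seating angle is good to only about ±5°. The upper end of my estimate is close to the limit of a twelfth of a turn.
- **After letting go:** Force and torque read about zero with the gripper clear. The pictures show the box still in its nest and the bystanders in view apparently where they were. I did not measure the bystanders' positions.

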